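Feeler-gauge check of a cartridge heater's plates

ROBOT

A 6-joint arm with a two-finger parallel gripper is mounted at the origin on the work surface. World frame = base frame: x ahead of the robot, y to its left, z up, the work surface at z = 0. Lengths are in m, angles in rad, forces in N, time in s.
With the tool pointing down it reaches from about 0.25 to 0.725 m from the base axis. Payload 4 kg.
Tool frame: the origin (TCP) lies midway between the tips of the shut fingers; the grasp point (between the pads) lies 19 mm behind it; y points along the fingers, x is the direction in which the jaws open and shut, and the axes are right-handed (so a half turn about y gives the same grasp; the last joint's range is limited). The gripper opens to 85 mm and grips with 20 to 120 N. Pads are 22 mm wide; open, the fingers measure 114 mm over their backs; the gripper's body (76 mm by 85 mm) begins 54 mm behind the grasp point. The pads swing forward as they close: fully open they stand 13 mm farther back than shut.
Start: joints at [1.339, 0.241, 0.005, 1.335, 0, 1.571], TCP at [0.115, 0.487, 0.231] pointing down, gripper open.
Joint ranges: [-2.72, 2.72], [-1.05, 1.87], [-1.09, 1.28], [-1.99, 2.15], [-1.42, 1.44], [-3.14, 3.14]. Speed limits (rad/s): [2.79, 2.79, 3.14, 3.14, 3.14, 3.14].

INTERFACE

Orientations are given as a unit quaternion [x, y, z, w].
In Python, from workcell import bot gives the robot as it stands. The module is installed in compiled form; this text tells all that it offers.
- The arm moves only by the shell command python3 -m inch 'ROWS'. ROWS is text: rows parted by semicolons, each of 7 numbers parted by spaces: the turn, a rotation vector about the tool's x, y, z in degrees, then the shift along the tool's x, y, z in mm, then the closure, from 0 (fully open) to 1 (shut). In form: ax ay az dx dy dz fingers; .... A call has 1 to 12 rows; each row shifts and turns the commanded pose from where the row before left it, along the tool's axes as they then stand; what a row does not reach is not made up. A row lasts 1/8 s, in which the tool goes at most 62.5 mm and 10.7 degrees, less where a joint would pass 70% of its speed; a pose out of reach is approached as far as the arm can. A call with a gripper value outside its range is refused whole. The fingers move at their own pace and stop on an object; the grip force is fixed at half the most. Time passes only in rows, so rows that do not move let the fingers close. It gives the time, the measured TCP pose, the force and the opening at its end, in the units of the state.
- bot.get_obs(): the state, without advancing time (a new reading comes with each control period).
- bot.camera(name): name is "side" or "top"; returns a dict with "color" (480x640x3 uint8, blue, green, red), "fx", "fy", "cx", "cy" (pixels), "extrinsics" (4x4, takes a point from world to camera coordinates). Camera axes: x right, y up, looking along -z (the intrinsics and any distortion apply to the point x, -y, -z); pixel columns grow to the right and rows downward; lengths in m; the calibration is good to about 2 mm. A picture is of the moment at which its call begins. There is no depth.
- bot.job_done(): hands the job in, once; it reports no verdict.
Trained networks look in the newest picture that a camera, given by its name, has taken for a name from the list of things; names that differ only in an ending like _2 or _b are one class to them, and where a whole thing is asked for, a point or a joint stands for the part that bears it (a point fixed in the world has none). Each returns a list of dicts, best first, with "conf" (0 to 1); they miss things now and then, are a little off and sometimes report something else, mostly with a low value. They report only what shows in the picture. A call takes as long as a camera call. They do not tell look-alikes from the thing itself.
- bot.look_for(name, camera): "extent" ([left, top, right, bottom] in pixels, round what is visible of it).
- bot.cut_out(name, camera): "region" (480x640 bool, what is visible of it) and "extent" ([left, top, right, bottom] in pixels, round what is visible of it).
- bot.spot_point(name, camera): "point" ([column, row] in pixels: a listed point, or the origin of a listed thing).
The state is a dict: "clock": time; "joint_pos": joint angles; "joint_vel": joint speeds; "tau": joint torques, N m; "eef_pos": TCP position; "tool_rot": TCP orientation; "ft_force": force on the tool from outside, world axes, zero at the start; "ft_torque": the same for the moment, N m; "grip_width": finger opening in m.
Only numpy, scipy, OpenCV 4.12 (cv2) and the standard library are available. Lean on these libraries where they do the work, as an engineer would, in place of code of your own. Each camera call takes 0.05 s, during which the arm holds its last target.

TASK

Lift the orange feeler gauge out of its rack and slide its blade straight down between the heater's two plates, at the red middle marks and without ramming it, until it drags snugly and the edge where bare steel turns orange is level with the plates' top; do not push it deeper than that line. Finish still holding the gauge there in the gripper, upright and still. Leave the blue gauge and everything else on the bench where they are.

Things in the scene. Friction and masses are not known exactly. Their poses are not given: they have to be found in the camera images.
- gauge_orange: Gauge to use: steel blade 3 mm thick (x), 18 wide (y), 75 long, under an orange grip head 18 x 28 x 34 mm (x, y, z; z = 75 to 109). Origin: centre of the blade's lower tip, z up. Lower 40 mm of blade bare steel, upper 35 mm orange. 60 g. Hangs in a rack slot by its head's underside, tip 17 mm above the bench; lifts straight up. Its x is the rack's x. Fits the seam either half turn round.
- gauge_line (a point): On the orange gauge: the line where bare steel turns orange, 40 mm above the blade tip, on the blade's centre line.
- gauge_blue: The other gauge, same shape but blade 5 mm thick, blue head and blue paint; hangs in the rack's other slot and stays there. Origin and axes as for the orange one.
- rack: Grey rack fixed to the bench, 70 x 130 x 92 mm (x, y, z), origin at the centre of its underside. Two slots 9 x 25 mm through its top plate (top at z = 92 mm), at y = -30 and +30 mm, x = 0; either gauge may hang in either slot.
- heater: White heater fixed to the bench; origin on the underside below the seam's middle; x across the seam, y along it. Two upright plates, 70 mm along y, 15 thick, tops at z = 90; the pair floats up to 4 mm across the seam (0.5 N/mm); the -x one is sprung. Mouth 16 mm wide at the top narrows to 1 mm at z = 70; faces parallel below, floor at z = 30. Housing to x = 106, z = 67; bracket to x = -66, z = 75. Red 4 mm marks on the plate tops show y = 0.
- seam_top (a point): Point on the heater at the seam's middle, level with the plates' top (z = 90 mm), on the floating pair of plates; x and y are where the centre line of a seated 3 mm blade lies. Axes as the heater's.
- press_plate (a joint): How far the sprung plate is pushed back (m): 0 at rest (1 mm gap), 0.002 with the 3 mm blade between the plates, at most 0.008. Its spring presses with about 5 N at 0, 7 N at 0.002; the blade and plates are polished, and need some 3 to 12 N of downward push to enter and drag.
- jar_amber: Amber glass jar, 56 mm across, 85 mm tall; a bystander. Origin at its underside's centre.
- wash_bottle: White plastic bottle with blue cap, 66 mm across, 150 mm tall; a bystander. Origin at its underside's centre.
- beaker: Glass beaker, 70 mm across, 90 mm tall; a bystander. Origin at its underside's centre.
- wrench: Steel wrench lying on the bench; a bystander. Origin at its underside's centre.
- screwdriver: Screwdriver lying on the bench; a bystander. Origin at its underside's centre.
- vial0: Glass vial with white cap, 22 mm across, 45 mm tall, in the blue vial tray; a bystander. Origin at its underside's centre.
- vial1: Glass vial with white cap, 22 mm across, 45 mm tall, in the blue vial tray; a bystander. Origin at its underside's centre.
- vial2: Glass vial with white cap, 22 mm across, 45 mm tall, in the blue vial tray; a bystander. Origin at its underside's centre.
Things that resemble listed ones, but are neither listed nor needed, are in the scene too. What is shaped like the rack but purple or turquoise is not meant.

How it is judged:
On the way, in this order (a step that is already met when the one before it is completed fails the run):
1. the orange gauge is held in the gripper, clear of the rack, above the plates' height (contact force between the fingers and gauge_orange above 1 N and contact force between gauge_orange and rack below 0.1 N and height (world z) of gauge_orange above 0.092 m), for 0.1 s.
2. the blade is between the plates and drags on them, the line still above the plates' top (value of joint press_plate above 0.0012 m and contact force between gauge_orange and heater above 2 N and contact force between the fingers and gauge_orange above 1 N and z of gauge_line in the frame of seam_top between 0.004 and 0.024 m), for 0.1 s.
At the end, for the whole second after the job is handed in: Paint line within 4 mm of the plates' top in height, 10 mm of the marks along the seam, 4 mm across; gauge upright within 0.12 rad, under 10 mm/s; sprung plate back over 1.2 mm; plates press the blade over 2 N, fingers over 3 N; rack not touched by it (z of gauge_line in the frame of seam_top between -0.004 and 0.004 m and y of gauge_line in the frame of seam_top between -0.01 and 0.01 m and x of gauge_line in the frame of seam_top between -0.004 and 0.004 m and angle between gauge_orange's own z axis and vertical below 0.12 rad and value of joint press_plate above 0.0012 m and contact force between gauge_orange and heater above 2 N and contact force between the fingers and gauge_orange above 3 N and contact force between gauge_orange and rack below 0.1 N and linear speed of gauge_orange below 0.01 m/s); the arm keeps its last pose, push and grip.
It fails at once if the blade is pushed more than 10 mm past its line between the plates (value of joint press_plate above 0.001 m and z of gauge_line in the frame of seam_top below -0.01 m and horizontal distance between gauge_line and seam_top below 0.04 m).
It fails at once if the gauge is rammed onto the heater with more than 40 N (contact force between gauge_orange and heater above 40 N).
It fails at once if the blue gauge is moved more than 25 mm (distance of gauge_blue from where it was at the start of the episode above 0.025 m).
It fails at once if a bystander on the bench is moved more than 40 mm (distance of any of jar_amber, wash_bottle, beaker, wrench, screwdriver, vial0, vial1, vial2 from where it was at the start of the episode above 0.04 m).
It also fails if it takes over 51 s, if anything falls off the work surface, if the arm or the gripper's body presses on something with over 40 N, if the wrist force passes 120 N, or if a joint passes its speed limit or range.

## Working session

There is one attempt and no reset: what is moved stays moved. The work goes in short steps, Python scripts to look and compute and a shell command to move; the robot and the scene stay as the last step left them, time stands still between calls to the robot, and variables do not carry over. Pictures are saved under pics/ and viewed, and the job is handed in when it is done.

```bash
mkdir -p pics; cat > h.py <<'E'
from workcell import bot
import numpy as np, cv2
def snap(c,name):
    im=bot.camera(c); cv2.imwrite(f'pics/{name}.png',im['color']); return im
def proj(im,P):
    P=np.atleast_2d(P); E=np.array(im['extrinsics']); q=(E[:3,:3]@P.T).T+E[:3,3]
    x,y,z=q[:,0],-q[:,1],-q[:,2]
    return np.c_[im['fx']*x/z+im['cx'],im['fy']*y/z+im['cy']]
def ray(im,uv):
    E=np.array(im['extrinsics']); R=E[:3,:3]
    d=np.array([(uv[0]-im['cx'])/im['fx'],-(uv[1]-im['cy'])/im['fy'],-1.]); 
    return -R.T@E[:3,3], R.T@d
def onz(im,uv,z):
    o,d=ray(im,uv); return o+d*(z-o[2])/d[2]
def tri(a,ua,b,ub):
    o1,d1=ray(a,ua);o2,d2=ray(b,ub); s=np.linalg.lstsq(np.c_[d1,-d2],o2-o1,rcond=None)[0]
    p,q=o1+s[0]*d1,o2+s[1]*d2; return (p+q)/2,np.linalg.norm(p-q)
E
python3 - <<'E'
from h import *
np.set_printoptions(precision=4,suppress=True)
o=bot.get_obs(); print({k:np.round(v,3) for k,v in o.items()})
ims={}
for c in('top','side'):
    im=ims[c]=snap(c,c+'0'); print(c,im['fx'],im['fy'],im['cx'],im['cy'],im.keys()); print(np.array(im['extrinsics']))
    for n in('gauge_orange','gauge_blue','rack','heater','seam_top','gauge_line'):
        print(n,[(np.round(r['point'],1),round(r['conf'],2)) for r in bot.spot_point(n,c)][:4],[(np.round(r['extent']),round(r['conf'],2)) for r in bot.look_for(n,c)][:4])
E
```

```text
{'clock': np.float64(0.0), 'joint_pos': array([1.339, 0.241, 0.004, 1.335, 0.   , 1.571]), 'joint_vel': array([ 0.   ,  0.   , -0.001, -0.001,  0.   , -0.001]), 'tau': array([  0.   , -37.232,  25.241,   0.017,   0.   ,  -0.   ]), 'eef_pos': array([0.115, 0.486, 0.23 ]), 'tool_rot': array([ 0.555,  0.438, -0.439, -0.554]), 'ft_force': array([-0.361,  0.71 , -0.544]), 'ft_torque': array([0.025, 0.018, 0.051]), 'grip_width': np.float64(0.086)}
top 583.5157634363735 583.5157634363735 330.3997101294531 251.53707696042687 dict_keys(['color', 'fx', 'fy', 'cx', 'cy', 'extrinsics'])
[[-0.0091 -1.     -0.001   0.0243]
 [ 0.9932 -0.0091  0.116  -0.5683]
 [-0.116   0.0001  0.9933 -1.5508]
 [ 0.      0.      0.      1.    ]]
gauge_orange [(array([422. , 278.8]), 0.58)] [(array([425., 275., 437., 278.]), 0.6)]
gauge_blue [(array([404.3, 276.6]), 0.63)] [(array([403., 269., 414., 278.]), 0.55), (array([333., 190., 341., 196.]), 0.49)]
rack [(array([327.8, 309.8]), 0.88), (array([406.8, 340.9]), 0.75), (array([356.7, 249.8]), 0.7), (array([415. , 275.4]), 0.63)] [(array([300., 292., 354., 333.]), 0
[... 594 characters left out ...]
5628  0.8177 -0.153 ]
 [-0.1458  0.8047  0.5755 -1.1878]
 [ 0.      0.      0.      1.    ]]
gauge_orange [] [(array([366., 177., 375., 195.]), 0.49)]
gauge_blue [(array([231.7, 273.7]), 0.36)] []
rack [(array([323.1, 266.9]), 0.95), (array([364.3, 229.5]), 0.84), (array([426.6, 244.3]), 0.75), (array([393.3, 291.1]), 0.68)] [(array([411., 197., 446., 258.]), 0.91), (array([367., 241., 423., 314.]), 0.87), (array([344., 187., 387., 244.]), 0.7), (array([302., 217., 343., 281.]), 0.62)]
heater [(array([325.8, 346.5]), 0.73)] [(array([268., 299., 371., 370.]), 0.63)]
seam_top [(array([330. , 309.7]), 0.61)] [(array([316., 298., 343., 352.]), 0.89)]
gauge_line [(array([367.4, 208.3]), 0.53)] []
```

View pics/top0.png

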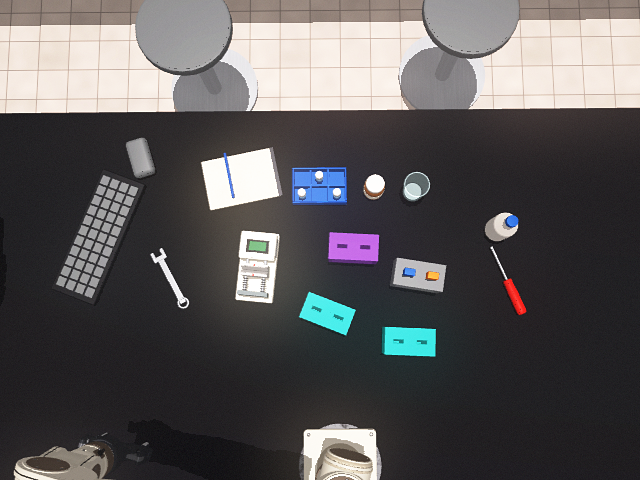

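View pics/side0.png

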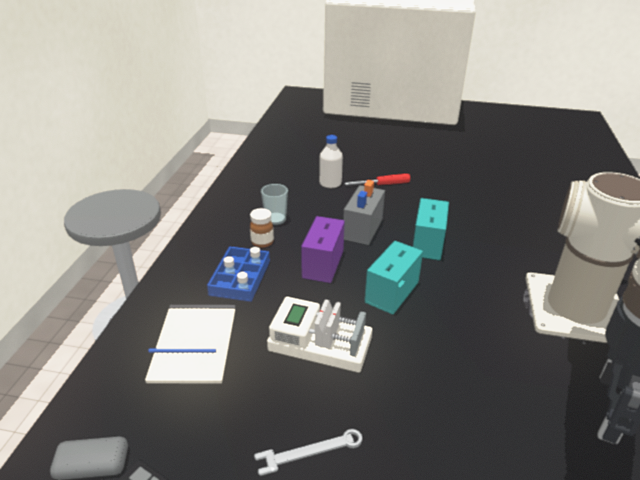

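```bash
python3 - <<'E'
import cv2
t=cv2.imread('pics/top0.png');s=cv2.imread('pics/side0.png')
def z(im,x0,y0,x1,y1,f,n): cv2.imwrite(f'pics/{n}.png',cv2.resize(im[y0:y1,x0:x1],None,fx=f,fy=f,interpolation=cv2.INTER_CUBIC))
z(t,380,240,460,300,10,'zt_rack'); z(t,220,225,290,310,7,'zt_heat')
z(s,260,160,390,250,6,'zs_rack') if 0 else z(s,335,160,435,235,8,'zs_rack'); z(s,260,290,380,375,6,'zs_heat')
E
```

```text
(no output)
```

View zooms.

The top view shows the grey rack at about (418,275), with the blue head at (409,272) and the orange head at (433,276). The heater is at about (257,267). The side view shows the orange head at (369,187) and the plates at about (328,322).

View pics/zt_rack.png

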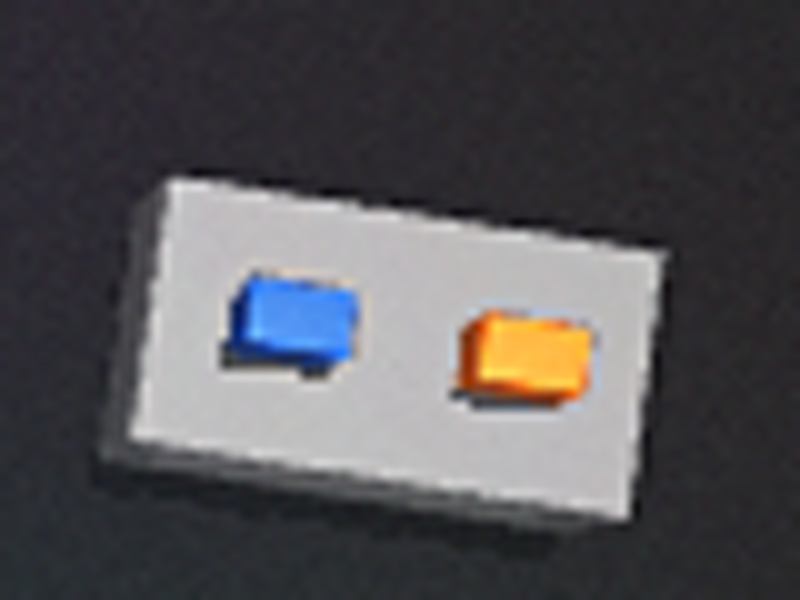

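View pics/zt_heat.png

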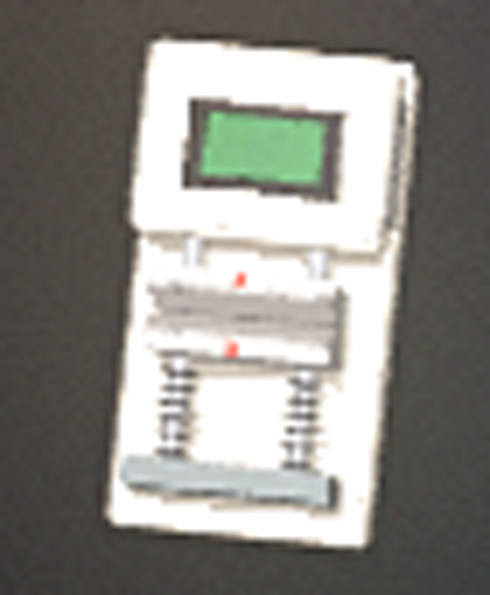

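View pics/zs_rack.png

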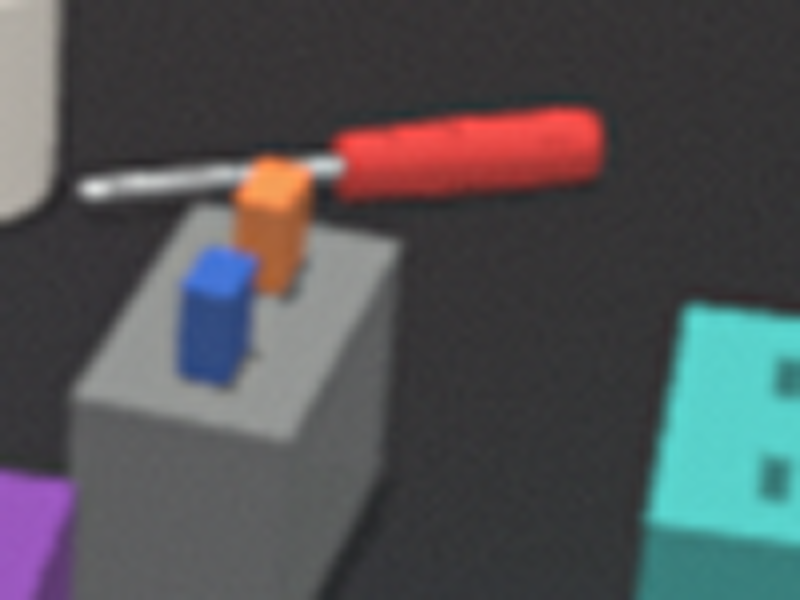

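View pics/zs_heat.png

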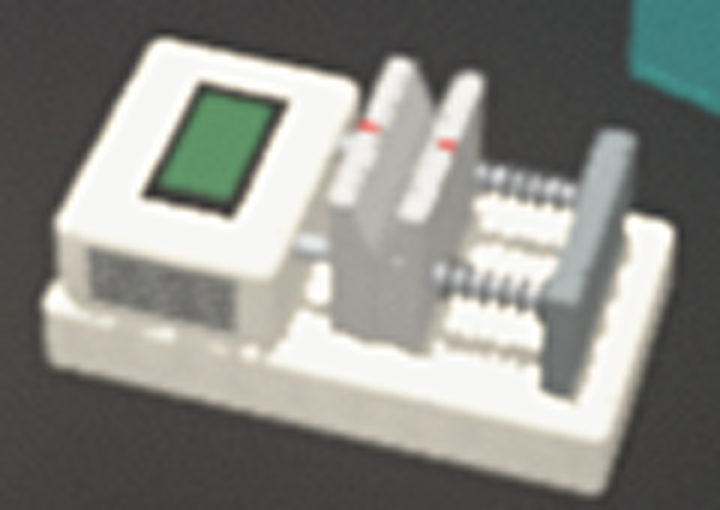

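```bash
python3 - <<'E'
from h import *
np.set_printoptions(precision=4,suppress=True)
t=bot.camera('top');s=bot.camera('side')
f=lambda z,k,x0,y0:np.array([(z[0]+.5)/k-.5+x0,(z[1]+.5)/k-.5+y0])
T=lambda *z:f(z,10,380,240); H=lambda *z:f(z,7,220,225); S=lambda *z:f(z,8,335,160); SH=lambda *z:f(z,6,260,290)
C=[onz(t,T(*c),.092) for c in((172,180),(665,252),(630,520),(132,440))]
print('rack corners top',np.array(C)); print('ctr',np.mean(C,0))
for a,b in((0,1),(3,2),(0,3),(1,2)):
    d=C[b]-C[a]; print(np.linalg.norm(d[:2]),np.degrees(np.arctan2(d[1],d[0])))
Cs=[onz(s,S(*c),.092) for c in((195,205),(400,240),(295,440),(75,400))]
print('rack corners side',np.array(Cs),np.mean(Cs,0))
print('orange head top', onz(t,T(537,357),.126),'side',onz(s,S(274,183),.126), tri(t,T(537,357),s,S(274,183)))
print('blue head top', onz(t,T(300,320),.126),'side',onz(s,S(219,272),.126))
for n,a,b in(('m+x',(240,280),(369,127)),('m-x',(232,350),(447,146))):
    print(n,onz(t,H(*a),.09),onz(s,SH(*b),.09),tri(t,H(*a),s,SH(*b)))
# plate edges in top
for n,a,b in(('seam',(155,315),(338,330)),('+xback',(155,288),(338,295)),('-xback',(150,350),(335,368)),('base -x end',(108,522),(365,548)),('base L',(148,42),(108,522)),('base R',(415,62),(365,548)),('house top',(150,40),(415,62)),('house front',(132,228),(380,248))):
    d=onz(t,H(*b),.09)-onz(t,H(*a),.09); print(n,np.degrees(np.arctan2(d[1],d[0])))
for c in (t,s): print(proj(c,[[0,0,0],[.115,.486,.231]]))
for n in('gauge_orange','gauge_blue','heater'):
  for c in('top','side'):
    im=bot.camera(c)
    print(n,c,[(np.round(r['extent']),round(r['conf'],2)) for r in bot.cut_out(n,c)][:3])
E
```

```text
rack corners top [[ 0.5443 -0.1539  0.092 ]
 [ 0.5242 -0.2819  0.092 ]
 [ 0.4546 -0.2706  0.092 ]
 [ 0.4765 -0.142   0.092 ]]
ctr [ 0.4999 -0.2121  0.092 ]
0.12956389869414525 -98.89768964840977
0.13044783692184808 -99.67201719686102
0.06879877122623108 170.04556648409527
0.07055107798987492 170.7800574977684
rack corners side [[ 0.5259 -0.2789  0.092 ]
 [ 0.4564 -0.2703  0.092 ]
 [ 0.4759 -0.1408  0.092 ]
 [ 0.5455 -0.1493  0.092 ]] [ 0.5009 -0.2099  0.092 ]
orange head top [ 0.4946 -0.2417  0.126 ] side [ 0.4965 -0.2384  0.126 ] (array([ 0.4958, -0.242 ,  0.1239]), np.float64(0.0020520165273882))
blue head top [ 0.5046 -0.1817  0.126 ] side [ 0.5063 -0.1786  0.126 ]
m+x [0.5295 0.2192 0.09  ] [0.5305 0.2198 0.09  ] (array([0.5301, 0.2193, 0.0895]), np.float64(0.0010928883068145247))
m-x [0.5033 0.222  0.09  ] [0.5044 0.2234 0.09  ] (array([0.504 , 0.2222, 0.0888]), np.float64(0.0011778165783384552))
seam -95.21817098114465
+xback -92.72273772287646
-xback -96.08327604163607
base -x end -96.27150694848906
base L 175.78326424995254
base R 174.24730088296738
house top -95.31909778094624
house front -95.15525799651212
[[339.5448 465.3789]
 [128.0032 440.2991]]
[[575.4147 307.886 ]
 [603.7217 415.3996]]
gauge_orange top [(array([426., 272., 436., 280.]), 0.68)]
gauge_orange side [(array([251., 206., 275., 248.]), 0.47)]
gauge_blue top []
gauge_blue side []
heater top [(array([237., 232., 281., 301.]), 0.81)]
heater side [(array([265., 297., 370., 368.]), 0.89)]
```

```bash
cat > g.py <<'E'
from h import *
from scipy.spatial.transform import Rotation as Ro
np.set_printoptions(precision=4,suppress=True)
def goal(x,y,z,yaw_deg):
    o=bot.get_obs(); R=Ro.from_quat(o['tool_rot']); M=R.as_matrix(); p=np.array(o['eef_pos'])
    print('t',round(float(o['clock']),2),'p',p,'w',round(float(o['grip_width']),4),'F',np.round(o['ft_force'],2),'j',np.round(o['joint_pos'],2))
    print('tool x',M[:,0],'y',M[:,1],'z',M[:,2])
    for k in(0,180):
        a=np.radians(yaw_deg+k); X=np.array([np.cos(a),np.sin(a),0]); Y=np.array([0,0,-1.]); Z=np.cross(X,Y)
        G=np.c_[X,Y,Z]; rv=Ro.from_matrix(M.T@G).as_rotvec(degrees=True)
        print('yaw',yaw_deg+k,'rotvec deg',rv,'| shift if turn first mm',1000*G.T@(np.array([x,y,z])-p),'| shift now-axes',1000*M.T@(np.array([x,y,z])-p))
E
python3 -c "
from g import *
goal(.4955,-.2405,.231,-9.4)"
```

```text
t 2.0 p [0.1148 0.4866 0.2313] w 0.0852 F [ 0.38  0.38 -0.24] j [1.34 0.24 0.   1.34 0.   1.57]
tool x [ 0.2297  0.9733 -0.0001] y [-0.0001 -0.     -1.    ] z [-0.9733  0.2297  0.    ]
yaw -9.4 rotvec deg [ 0.0003 86.122  -0.0047] | shift if turn first mm [ 494.3142    0.2806 -655.187 ] | shift now-axes [-620.2552    0.2916 -537.4942]
yaw 170.6 rotvec deg [ -0.0048 -93.878   -0.0004] | shift if turn first mm [-494.3142    0.2806  655.187 ] | shift now-axes [-620.2552    0.2916 -537.4942]
```

```bash
python3 -m inch '0 7.2 0 -60 0 0 0;0 7.2 0 -60 0 0 0;0 7.2 0 -60 0 0 0;0 7.2 0 -60 0 0 0;0 7.2 0 -60 0 0 0;0 7.2 0 -60 0 0 0;0 7.2 0 -60 0 0 0;0 7.2 0 -60 0 0 0;0 7.2 0 -60 0 0 0;0 7.2 0 -60 0 0 0;0 7.2 0 -60 0 0 0;0 6.9 0 -60 0 0 0'; python3 -c "
from g import *
goal(.4955,-.2405,.231,-9.4)"
```

```text
clock: 3.5
eef_pos: [-0.0795, 0.1478, 0.2616]
tool_rot: [0.726, -0.064, -0.101, -0.677]
ft_force: [0.2, 0.3, 0.1]
grip_width: 0.0852
t 3.5 p [-0.0795  0.1478  0.2616] w 0.0852 F [0.19 0.29 0.07] j [ 1.63 -0.45 -0.54  1.54  0.24  3.14]
tool x [ 0.9716  0.0438 -0.2326] y [-0.229  -0.0743 -0.9706] z [-0.0598  0.9963 -0.0622]
yaw -9.4 rotvec deg [  5.0425  12.3497 -13.014 ] | shift if turn first mm [ 630.7392   30.597  -289.1624] | shift now-axes [ 548.8352  -73.1056 -419.3071]
yaw 170.6 rotvec deg [ -19.0695 -166.4291   -7.3888] | shift if turn first mm [-630.7392   30.597   289.1624] | shift now-axes [ 548.8352  -73.1056 -419.3071]
```

I mixed up radial and tangential: tool x is radial here. The arm folded inwards through free space, so I'll bring it back out and level it.

```bash
python3 -m inch '0 0 0 34 -10 40 0;0 0 0 34 -10 40 0;0 0 0 34 -10 40 0;0 0 0 34 -10 40 0;0 0 0 34 -10 40 0;0 0 0 34 -10 40 0'; python3 -c "
from g import *
goal(.25,.40,.25,20)"
```

```text
clock: 4.25
eef_pos: [0.1186, 0.4025, 0.2573]
tool_rot: [0.726, -0.062, -0.101, -0.677]
ft_force: [-0.7, 0.9, 0.6]
grip_width: 0.0859
t 4.25 p [0.1186 0.4025 0.2573] w 0.0859 F [-0.7   0.87  0.65] j [ 1.15  0.2  -0.01  1.53  0.18  2.66]
tool x [ 0.9718  0.0461 -0.2313] y [-0.2276 -0.0743 -0.9709] z [-0.0619  0.9962 -0.0617]
yaw 20 rotvec deg [  1.5758 -16.7754 -13.8102] | shift if turn first mm [122.5688   7.305  -47.2964] | shift now-axes [129.2214 -22.6106 -10.1985]
yaw 200 rotvec deg [ 19.7684 162.0491   2.2556] | shift if turn first mm [-122.5688    7.305    47.2964] | shift now-axes [129.2214 -22.6106 -10.1985]
```

```bash
python3 -m inch '2.52 6.17 -6.5 0 0 0 0;2.52 6.17 -6.5 0 0 0 0'; python3 -c "
from g import *
goal(.40,.20,.25,-9.4)"
```

```text
clock: 4.5
eef_pos: [0.1184, 0.4019, 0.2556]
tool_rot: [0.705, -0.058, 0.06, -0.704]
ft_force: [-0.9, -0.6, -0.1]
grip_width: 0.0852
t 4.5 p [0.1184 0.4019 0.2556] w 0.0852 F [-0.86 -0.62 -0.06] j [ 1.29  0.07 -0.14  1.37 -0.    3.02]
tool x [ 0.9861 -0.1663  0.0036] y [ 0.0033 -0.0026 -1.    ] z [ 0.1663  0.9861 -0.002 ]
yaw -9.4 rotvec deg [ 0.115 -0.173  0.208] | shift if turn first mm [ 310.7644    5.6292 -153.191 ] | shift now-axes [ 311.2025    7.0647 -152.2392]
yaw 170.6 rotvec deg [ -0.3264 179.8266   0.1804] | shift if turn first mm [-310.7644    5.6292  153.191 ] | shift now-axes [ 311.2025    7.0647 -152.2392]
```

```bash
python3 -m inch '0 0 0 52 0 -25 0;0 0 0 52 0 -25 0;0 0 0 52 0 -25 0;0 0 0 52 0 -25 0;0 0 0 52 0 -25 0;0 0 0 52 0 -25 0';python3 -m inch '0 0 0 20 0 -52 0;0 0 0 20 0 -52 0;0 0 0 20 0 -52 0;0 0 0 20 0 -52 0;0 0 0 20 0 -52 0;0 0 0 20 0 -52 0;0 0 0 20 0 -52 0;0 0 0 20 0 -52 0;0 0 0 0 0 0 0'; python3 -c "
from g import *
goal(.4955,-.2405,.16,-9.4)"
```

```text
clock: 5.25
eef_pos: [0.4027, 0.2018, 0.2579]
tool_rot: [-0.704, 0.056, -0.058, 0.705]
ft_force: [0.1, 0.9, 0.0]
grip_width: 0.0853
clock: 6.38
eef_pos: [0.4925, -0.2368, 0.2567]
tool_rot: [0.705, -0.059, 0.059, -0.705]
ft_force: [-0.7, 0.2, -0.8]
grip_width: 0.0854
t 6.38 p [ 0.4925 -0.2368  0.2567] w 0.0854 F [-0.72  0.16 -0.81] j [-0.45  0.33  0.19  1.43  0.    1.29]
tool x [ 0.9862 -0.1657  0.0004] y [ 0.0003 -0.0002 -1.    ] z [ 0.1657  0.9862 -0.0001]
yaw -9.4 rotvec deg [ 0.0053 -0.14    0.0206] | shift if turn first mm [ 3.5889 96.654  -3.1653] | shift now-axes [ 3.5618 96.6556 -3.1477]
yaw 170.6 rotvec deg [ -0.0324 179.86     0.0083] | shift if turn first mm [-3.5889 96.654   3.1653] | shift now-axes [ 3.5618 96.6556 -3.1477]
```

```bash
python3 -m inch '0 0 0 3.6 48 -3.2 0;0 0 0 0 48 0 0;0 0 0 0 0 0 0'; python3 -c "
from g import *
goal(.4955,-.2405,.096,-9.4)
for c in('top','side'):
    im=snap(c,c+'1'); print(proj(im,[[.4955,-.2405,.126]]))
t=cv2.imread('pics/top1.png');s=cv2.imread('pics/side1.png')
a=cv2.resize(t[225:315,370:490],None,fx=3.3,fy=3.3,interpolation=2);b=cv2.resize(s[130:220,310:430],None,fx=3.3,fy=3.3,interpolation=2)
cv2.imwrite('pics/c1.png',np.hstack([a,b]))
"
```

```text
clock: 6.75
eef_pos: [0.4922, -0.2345, 0.1579]
tool_rot: [-0.703, 0.06, -0.054, 0.706]
ft_force: [0.8, 0.7, 0.7]
grip_width: 0.085
t 6.75 p [ 0.4922 -0.2345  0.1579] w 0.085 F [0.75 0.68 0.74] j [-0.45  0.38  0.    1.2   0.    1.29]
tool x [ 0.9872 -0.1595 -0.0086] y [-0.008   0.0047 -1.    ] z [0.1595 0.9872 0.0034]
yaw -9.4 rotvec deg [-0.1913  0.2205 -0.4953] | shift if turn first mm [ 4.2611 61.9225 -5.3646] | shift now-axes [ 4.775  61.8652 -5.5886]
yaw 170.6 rotvec deg [  -0.777  -179.7776    0.3001] | shift if turn first mm [-4.2611 61.9225  5.3646] | shift now-axes [ 4.775  61.8652 -5.5886]
[[432.7581 274.9022]]
[[369.2951 182.0911]]
```

View pics/c1.png

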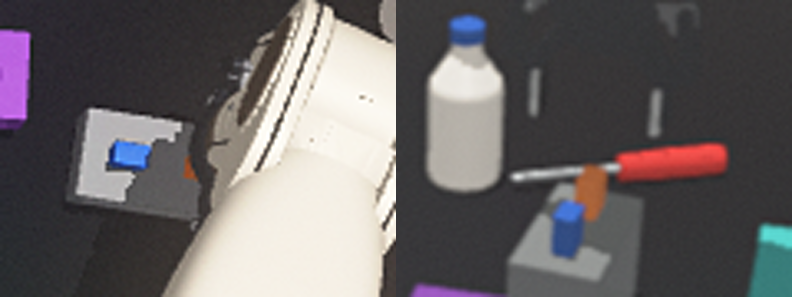

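The side view shows the orange head, at crop (592,190), centred below the two fingers at (535,90) and (655,112). I'll settle and re-read the pose.

```bash
for i in 1 2 3; do python3 -m inch '0 0 0 0 0 0 0' | sed -n 2,3p; done; python3 -c "
from g import *
goal(.4955,-.2405,.096,-9.4)"
```

```text
eef_pos: [0.4973, -0.2374, 0.1645]
tool_rot: [0.705, -0.055, 0.059, -0.704]
eef_pos: [0.4968, -0.2374, 0.1639]
tool_rot: [0.705, -0.055, 0.059, -0.704]
eef_pos: [0.4961, -0.2372, 0.1628]
tool_rot: [0.705, -0.056, 0.058, -0.705]
t 7.22 p [ 0.4961 -0.2372  0.1628] w 0.0853 F [-0.45 -0.33 -0.01] j [-0.45  0.37  0.01  1.2   0.    1.29]
tool x [ 0.9871 -0.1604  0.0029] y [ 0.0028 -0.0007 -1.    ] z [ 0.1604  0.9871 -0.0003]
yaw -9.4 rotvec deg [0.016  0.1726 0.1677] | shift if turn first mm [-0.0579 66.8248 -3.3431] | shift now-axes [-0.2635 66.8252 -3.3239]
yaw 170.6 rotvec deg [   0.2631 -179.8273   -0.0252] | shift if turn first mm [ 0.0579 66.8248  3.3431] | shift now-axes [-0.2635 66.8252 -3.3239]
```

```bash
python3 -m inch '0 0 0 0 20 -3 0;0 0 0 0 20 0 0;0 0 0 0 15 0 0;0 0 0 0 8 0 0;0 0 0 0 3 0 0;0 0 0 0 0 0 0;0 0 0 0 0 0 0;0 0 0 0 0 0 0;0 0 0 0 0 0 0'; python3 -c "
from g import *
goal(.4955,-.2405,.096,-9.4)
im=snap('side','s2'); s=im['color']
cv2.imwrite('pics/c2.png',cv2.resize(s[130:230,310:440],None,fx=5,fy=5,interpolation=2))"
```

```text
clock: 8.35
eef_pos: [0.4953, -0.24, 0.096]
tool_rot: [0.705, -0.056, 0.057, -0.705]
ft_force: [1.1, -0.8, -0.5]
grip_width: 0.0852
t 8.35 p [ 0.4953 -0.24    0.096 ] w 0.0852 F [ 1.14 -0.8  -0.46] j [-0.45  0.43 -0.09  1.05  0.    1.28]
tool x [ 0.9871 -0.1604  0.0015] y [ 0.0015 -0.0001 -1.    ] z [0.1604 0.9871 0.0001]
yaw -9.4 rotvec deg [-0.0062  0.1701  0.084 ] | shift if turn first mm [ 0.3209 -0.0242 -0.4557] | shift now-axes [ 0.3196 -0.0238 -0.4567]
yaw 170.6 rotvec deg [   0.1319 -179.8299    0.0097] | shift if turn first mm [-0.3209 -0.0242  0.4557] | shift now-axes [ 0.3196 -0.0238 -0.4567]
```

View pics/c2.png

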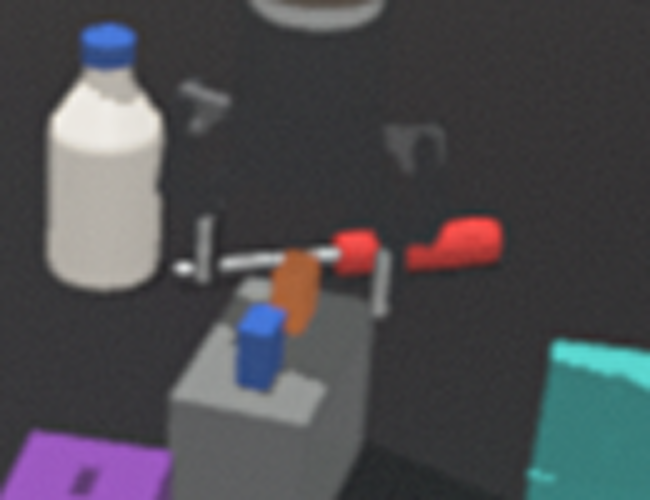

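The fingers, at crop (205,250) and (382,285), straddle the orange head at (296,292) near its height. I'll close them.

```bash
python3 -m inch '0 0 0 0 0 0 0.5;0 0 0 0 0 0 1;0 0 0 0 0 0 1;0 0 0 0 0 0 1;0 0 0 0 0 0 1;0 0 0 0 0 0 1;0 0 0 0 0 0 1;0 0 0 0 0 0 1'; python3 -c "
from g import *
goal(.4955,-.2405,.256,-9.4)
im=snap('side','s3'); s=im['color']
cv2.imwrite('pics/c3.png',cv2.resize(s[130:230,310:440],None,fx=5,fy=5,interpolation=2))"
```

```text
clock: 9.4
eef_pos: [0.4952, -0.24, 0.0958]
tool_rot: [-0.705, 0.056, -0.057, 0.705]
ft_force: [-0.6, 0.4, 0.8]
grip_width: 0.0174
t 9.4 p [ 0.4952 -0.24    0.0958] w 0.0174 F [-0.64  0.43  0.83] j [-0.45  0.43 -0.09  1.05  0.    1.28]
tool x [ 0.987  -0.1604  0.0012] y [ 0.0013 -0.     -1.    ] z [0.1604 0.987  0.0002]
yaw -9.4 rotvec deg [-0.011   0.1678  0.0708] | shift if turn first mm [   0.3637 -160.2142   -0.449 ] | shift now-axes [   0.5604 -160.2137   -0.4197]
yaw 170.6 rotvec deg [   0.1111 -179.8322    0.0172] | shift if turn first mm [  -0.3637 -160.2142    0.449 ] | shift now-axes [   0.5604 -160.2137   -0.4197]
```

View pics/c3.png

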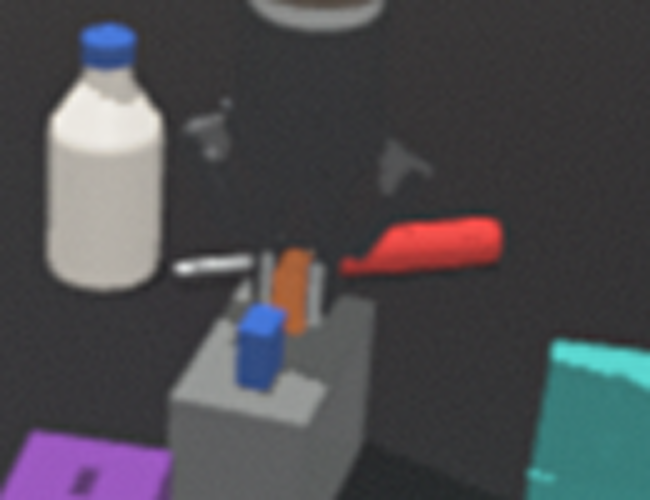

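It's gripped, opening about 17–18 mm. Next is a straight lift.

```bash
python3 -m inch '0 0 0 0 -6 0 1;0 0 0 0 -14 0 1;0 0 0 0 -22 0 1;0 0 0 0 -25 0 1;0 0 0 0 -25 0 1;0 0 0 0 -25 0 1;0 0 0 0 -22 0 1;0 0 0 0 -14 0 1;0 0 0 0 -6 0 1;0 0 0 0 0 0 1;0 0 0 0 0 0 1;0 0 0 0 0 0 1'; python3 -c "
from g import *
goal(.516,.221,.256,-5.4)
im=snap('side','s4'); s=im['color']
cv2.imwrite('pics/c4.png',cv2.resize(s[90:250,280:480],None,fx=4,fy=3.7,interpolation=2))"
```

```text
clock: 10.95
eef_pos: [0.4946, -0.2398, 0.2538]
tool_rot: [-0.705, 0.057, -0.057, 0.705]
ft_force: [-0.4, -0.5, -1.0]
grip_width: 0.0173
t 10.95 p [ 0.4946 -0.2398  0.2538] w 0.0173 F [-0.35 -0.51 -0.96] j [-0.45  0.33  0.19  1.43  0.    1.28]
tool x [ 0.987  -0.1604 -0.0007] y [-0.0006  0.0009 -1.    ] z [0.1604 0.987  0.0007]
yaw -5.4 rotvec deg [-0.0441 -3.8319 -0.0391] | shift if turn first mm [-22.0123  -2.197  460.7581] | shift now-axes [-52.7565  -1.8177 458.2585]
yaw 174.6 rotvec deg [  0.0602 176.1681  -0.0678] | shift if turn first mm [  22.0123   -2.197  -460.7581] | shift now-axes [-52.7565  -1.8177 458.2585]
```

View pics/c4.png

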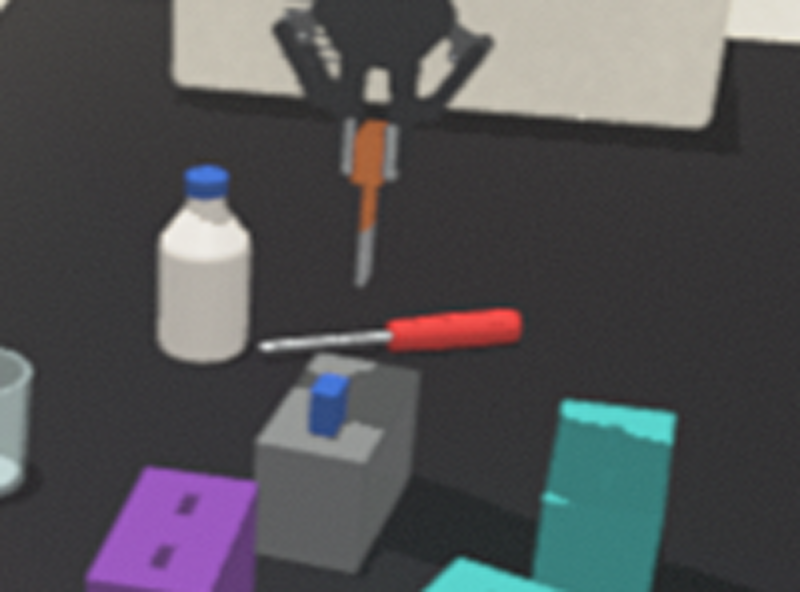

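```bash
python3 -m inch '0 -3.83 0 0 0 0 1;0 0 0 -2 0 20 1;0 0 0 -2 0 40 1;0 0 0 -2 0 55 1;0 0 0 -3 0 55 1;0 0 0 -3 0 55 1;0 0 0 -3 0 55 1;0 0 0 -3 0 55 1;0 0 0 -2 0 55 1;0 0 0 -2 0 40 1;0 0 0 0 0 21 1;0 0 0 0 0 10 1'; python3 -m inch '0 0 0 0 0 0 1;0 0 0 0 0 0 1;0 0 0 0 0 0 1;0 0 0 0 0 0 1;0 0 0 0 0 0 1;0 0 0 0 0 0 1'; python3 -c "
from g import *
goal(.516,.221,.22,-5.4)
im=snap('side','s5'); s=im['color'];t=snap('top','t5')['color']
cv2.imwrite('pics/c5.png',np.hstack([cv2.resize(s[200:380,240:400],None,fx=3,fy=3,interpolation=2),cv2.resize(t[210:330,200:300],(300,540))]))"
```

```text
clock: 12.5
eef_pos: [0.5159, 0.2221, 0.2545]
tool_rot: [0.706, -0.033, 0.033, -0.706]
ft_force: [-0.4, -0.8, -1.2]
grip_width: 0.0172
clock: 13.25
eef_pos: [0.5165, 0.2209, 0.2548]
tool_rot: [-0.706, 0.033, -0.034, 0.706]
ft_force: [-0.1, -0.2, -1.7]
grip_width: 0.0174
t 13.25 p [0.5165 0.2209 0.2548] w 0.0174 F [-0.07 -0.19 -1.73] j [ 0.4   0.36  0.23  1.44 -0.    2.07]
tool x [ 0.9955 -0.0944  0.001 ] y [ 0.001   0.0001 -1.    ] z [0.0944 0.9955 0.0002]
yaw -5.4 rotvec deg [-0.0125 -0.015   0.0569] | shift if turn first mm [-0.4677 34.7839  0.0223] | shift now-axes [-0.5022 34.7834  0.0146]
yaw 174.6 rotvec deg [ -0.0894 179.9849  -0.0196] | shift if turn first mm [ 0.4677 34.7839 -0.0223] | shift now-axes [-0.5022 34.7834  0.0146]
```

View pics/c5.png

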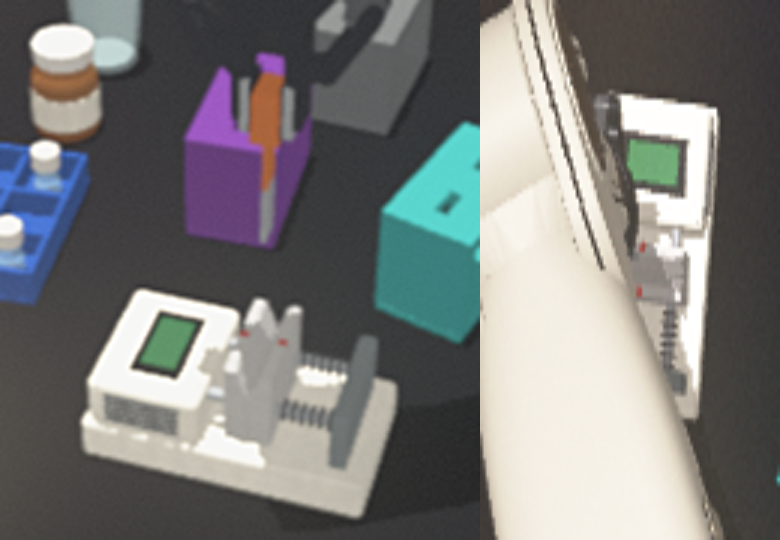

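```bash
python3 -m inch '0 0 0 0 10 0 1;0 0 0 0 20 0 1;0 0 0 0 20 0 1;0 0 0 0 15 0 1;0 0 0 0 5 0 1;0 0 0 0 0 0 1;0 0 0 0 0 0 1;0 0 0 0 0 0 1;0 0 0 0 0 0 1'; python3 -c "
from g import *
goal(.516,.221,.185,-5.4)
p=bot.get_obs()['eef_pos']
im=snap('side','s6'); s=im['color'].copy()
cv2.imwrite('pics/c6.png',cv2.resize(s[230:350,270:390],None,fx=5,fy=5,interpolation=2))
print(proj(im,[p+[0,0,-.0788],p+[0,0,-.0388],p+[0,0,.03],[.516,.221,.09]]))
print(bot.spot_point('gauge_line','side'),bot.spot_point('gauge_orange','side'),bot.spot_point('seam_top','side'))"
```

```text
clock: 14.48
eef_pos: [0.5168, 0.2212, 0.1852]
tool_rot: [-0.706, 0.033, -0.034, 0.707]
ft_force: [-0.1, -0.1, -0.5]
grip_width: 0.0174
t 14.47 p [0.5168 0.2212 0.1852] w 0.0174 F [-0.12 -0.14 -0.49] j [ 0.4   0.38  0.08  1.27 -0.    2.07]
tool x [ 0.9956 -0.0941  0.0018] y [ 0.0018  0.0005 -1.    ] z [0.0941 0.9956 0.0007]
yaw -5.4 rotvec deg [-0.0383 -0.0007  0.1011] | shift if turn first mm [-0.7297  0.227  -0.255 ] | shift now-axes [-0.7301  0.2255 -0.2551]
yaw 174.6 rotvec deg [ -0.1588 179.9993  -0.0601] | shift if turn first mm [0.7297 0.227  0.255 ] | shift now-axes [-0.7301  0.2255 -0.2551]
[[328.1414 305.8561]
 [328.5572 289.835 ]
 [329.3188 260.4842]
 [328.3774 312.2189]]
[{'point': [334.3, 290.1], 'conf': 0.73}] [{'point': [326.3, 303.9], 'conf': 0.53}] [{'point': [328.3, 309.4], 'conf': 0.76}]
```

View pics/c6.png

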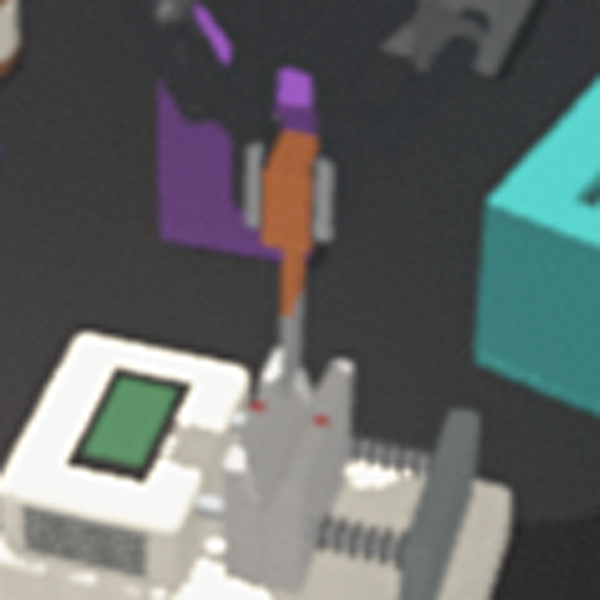

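Side view: tip at about (328,306), marks midpoint at about (328,312), so they line up. I'll descend gently into the mouth.

```bash
python3 -m inch '0 0 0 -0.7 5 0 1;0 0 0 0 6 0 1;0 0 0 0 6 0 1;0 0 0 0 5 0 1;0 0 0 0 4 0 1;0 0 0 0 2 0 1;0 0 0 0 1 0 1;0 0 0 0 0 0 1;0 0 0 0 0 0 1;0 0 0 0 0 0 1'; python3 -m inch '0 0 0 0 1 0 1;0 0 0 0 1 0 1;0 0 0 0 1 0 1;0 0 0 0 1 0 1;0 0 0 0 1 0 1;0 0 0 0 1 0 1;0 0 0 0 0 0 1;0 0 0 0 0 0 1'; python3 -c "
from g import *
goal(.516,.221,.1288,-5.4)
p=bot.get_obs()['eef_pos']
im=snap('side','s7'); s=im['color'].copy()
cv2.imwrite('pics/c7.png',cv2.resize(s[230:350,270:390],None,fx=5,fy=5,interpolation=2))
print(proj(im,[p+[0,0,-.0388],[.516,.221,.09]]))"
```

```text
clock: 15.92
eef_pos: [0.5159, 0.2212, 0.1559]
tool_rot: [-0.706, 0.033, -0.034, 0.706]
ft_force: [-0.3, -0.0, 0.3]
grip_width: 0.0173
clock: 16.92
eef_pos: [0.5162, 0.2213, 0.1503]
tool_rot: [-0.706, 0.033, -0.034, 0.707]
ft_force: [-0.6, 0.3, 4.9]
grip_width: 0.0173
t 16.93 p [0.5162 0.2213 0.1503] w 0.0173 F [-0.64  0.27  4.86] j [ 0.41  0.41  0.02  1.19 -0.    2.07]
tool x [ 0.9956 -0.0942  0.0021] y [ 0.0021  0.0005 -1.    ] z [0.0942 0.9956 0.0007]
yaw -5.4 rotvec deg [-0.0424 -0.0053  0.1178] | shift if turn first mm [-0.1882 21.543  -0.2803] | shift now-axes [-0.2325 21.5424 -0.2963]
yaw 174.6 rotvec deg [ -0.185  179.9946  -0.0665] | shift if turn first mm [ 0.1882 21.543   0.2803] | shift now-axes [-0.2325 21.5424 -0.2963]
[[328.464  303.9129]
 [328.3774 312.2189]]
```

View pics/c7.png

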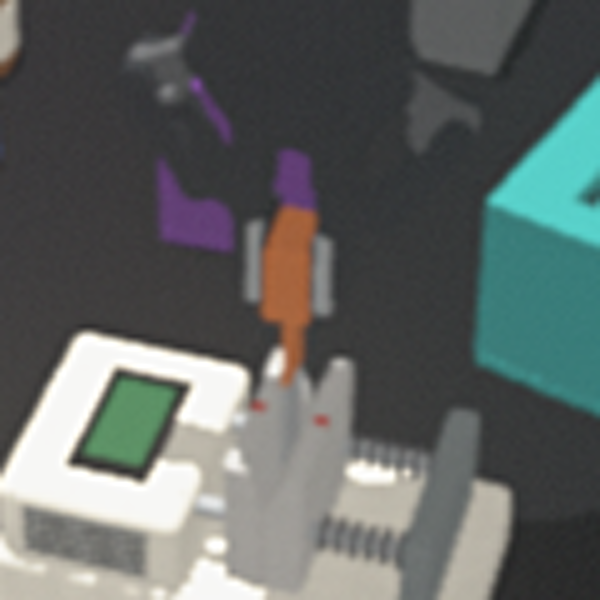

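First contact came where expected, at 4.9 N with the tip near z = 72 mm. I'll continue slowly.

```bash
python3 -m inch '0 0 0 0 1 0 1;0 0 0 0 1 0 1;0 0 0 0 1 0 1;0 0 0 0 0 0 1'; python3 -m inch '0 0 0 0 1 0 1;0 0 0 0 1 0 1;0 0 0 0 1 0 1;0 0 0 0 1 0 1;0 0 0 0 1 0 1;0 0 0 0 0 0 1;0 0 0 0 0 0 1'; python3 -c "
from g import *
goal(.516,.221,.1288,-5.4)"
```

```text
clock: 17.48
eef_pos: [0.5167, 0.2215, 0.1483]
tool_rot: [-0.706, 0.032, -0.035, 0.707]
ft_force: [-0.3, -0.1, 9.0]
grip_width: 0.0168
clock: 18.35
eef_pos: [0.5155, 0.2211, 0.1413]
tool_rot: [0.706, -0.033, 0.033, -0.706]
ft_force: [-0.4, 0.3, -0.2]
grip_width: 0.017
t 18.35 p [0.5155 0.2211 0.1413] w 0.017 F [-0.38  0.31 -0.21] j [ 0.41  0.41  0.01  1.17 -0.    2.07]
tool x [ 0.9956 -0.0941  0.0001] y [ 0.0001 -0.0002 -1.    ] z [ 0.0941  0.9956 -0.0002]
yaw -5.4 rotvec deg [0.0094 0.0008 0.0059] | shift if turn first mm [ 0.4623 12.5267 -0.0068] | shift now-axes [ 0.461  12.5268 -0.0048]
yaw 174.6 rotvec deg [   0.0092 -179.9992   -0.0148] | shift if turn first mm [-0.4623 12.5267  0.0068] | shift now-axes [ 0.461  12.5268 -0.0048]
```

```bash
python3 -c "
from g import *
p=bot.get_obs()['eef_pos']
im=snap('side','s8'); s=im['color'].copy()
cv2.imwrite('pics/c8.png',cv2.resize(s[260:350,280:380],None,fx=7,fy=6.5,interpolation=2))
print(proj(im,[p+[0,0,-.0388],[.516,.221,.09]]),p)"
```

```text
[[328.738  307.4211]
 [328.3774 312.2189]] [0.5155 0.2211 0.1413]
```

View pics/c8.png

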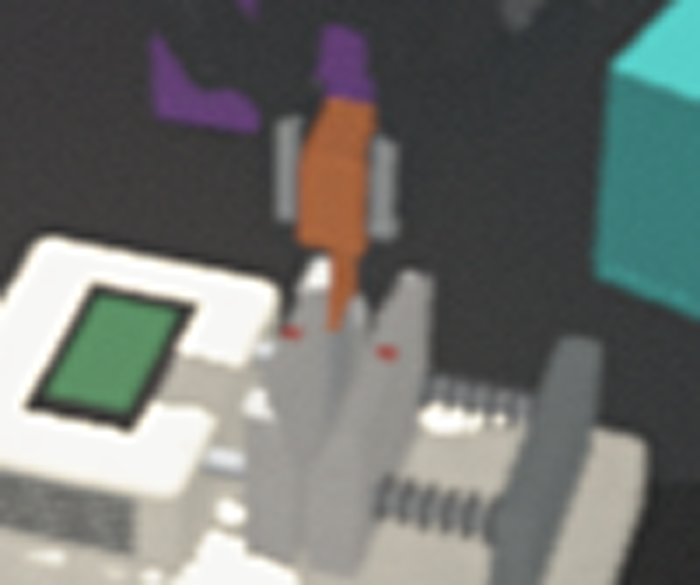

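```bash
python3 -m inch '0 0 0 0 1 0 1;0 0 0 0 1 0 1;0 0 0 0 1 0 1;0 0 0 0 1 0 1;0 0 0 0 1 0 1;0 0 0 0 1 0 1'; python3 -m inch '0 0 0 0 1 0 1;0 0 0 0 1 0 1;0 0 0 0 1 0 1;0 0 0 0 1 0 1;0 0 0 0 1 0 1;0 0 0 0 0 0 1;0 0 0 0 0 0 1;0 0 0 0 0 0 1';  python3 -c "
from g import *
goal(.516,.221,.1288,-5.4)
p=bot.get_obs()['eef_pos']
im=snap('side','s9'); s=im['color'].copy()
cv2.imwrite('pics/c9.png',cv2.resize(s[270:340,290:370],None,fx=9,fy=8.5,interpolation=2))
print(proj(im,[p+[0,0,-.0388],[.516,.221,.09]]))
for n in('gauge_line','seam_top','gauge_orange'): print(n,bot.spot_point(n,'side'))"
```

```text
clock: 19.15
eef_pos: [0.5159, 0.2212, 0.1357]
tool_rot: [-0.706, 0.033, -0.034, 0.706]
ft_force: [-0.6, -1.2, 2.5]
grip_width: 0.017
clock: 20.15
eef_pos: [0.5157, 0.2211, 0.1306]
tool_rot: [-0.706, 0.033, -0.034, 0.706]
ft_force: [0.9, 0.2, 0.7]
grip_width: 0.0171
t 20.15 p [0.5157 0.2211 0.1306] w 0.0171 F [0.87 0.16 0.68] j [ 0.41  0.42 -0.01  1.14 -0.    2.07]
tool x [ 0.9956 -0.0942  0.0006] y [ 0.0006  0.     -1.    ] z [0.0942 0.9956 0.0001]
yaw -5.4 rotvec deg [-0.0059 -0.0031  0.0327] | shift if turn first mm [ 0.2864  1.7553 -0.1018] | shift now-axes [ 0.2854  1.7554 -0.102 ]
yaw 174.6 rotvec deg [ -0.0513 179.9968  -0.0093] | shift if turn first mm [-0.2864  1.7553  0.1018] | shift now-axes [ 0.2854  1.7554 -0.102 ]
[[328.5242 311.6086]
 [328.3774 312.2189]]
gauge_line [{'point': [329.0, 312.2], 'conf': 0.62}]
seam_top [{'point': [327.9, 311.2], 'conf': 0.83}]
gauge_orange [{'point': [327.2, 325.0], 'conf': 0.57}, {'point': [330.0, 310.6], 'conf': 0.3}]
```

View pics/c9.png

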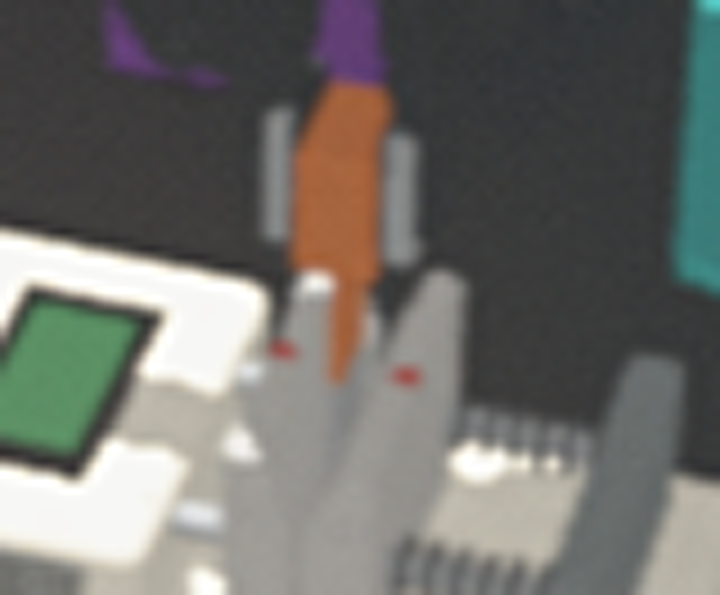

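```bash
python3 -c "
from g import *
im=bot.camera('side')
c=np.array([.5157,.2211,0]);u=np.array([.0942,.9956,0]);x=np.array([.9956,-.0942,0])
f=lambda q:[(q[0]-290+.5)*9-.5,(q[1]-270+.5)*8.5-.5]
for z in(.088,.090,.092,.094):
  print(z,[np.round(f(proj(im,[c+s*.009*u+k*.0015*x+[0,0,z]])[0])) for s in(1,-1) for k in(1,-1)])
print('head bottom near', [np.round(f(proj(im,[c+.014*u+k*.009*x+[0,0,.1268]])[0])) for k in(1,-1)],'top far',[np.round(f(proj(im,[c-.014*u+k*.009*x+[0,0,.1608]])[0])) for k in(1,-1)])
print('top near',[np.round(f(proj(im,[c+.014*u+k*.009*x+[0,0,.1608]])[0])) for k in(1,-1)])
"
```

```text
0.088 [array([332., 395.]), array([346., 397.]), array([355., 342.]), array([369., 345.])]
0.09 [array([332., 388.]), array([346., 391.]), array([355., 336.]), array([369., 338.])]
0.092 [array([332., 381.]), array([346., 384.]), array([356., 329.]), array([369., 332.])]
0.094 [array([333., 375.]), array([346., 378.]), array([356., 323.]), array([369., 325.])]
head bottom near [array([294., 273.]), array([378., 289.])] top far [array([334.,  75.]), array([418.,  91.])]
top near [array([296., 154.]), array([381., 171.])]
```

The line is about 2 mm above the plate tops: the near corner shows at crop row 382, against 388 expected when level. I'll go 2 mm further and settle.

```bash
python3 -m inch '0 0 0 0 0.7 0 1;0 0 0 0 0.7 0 1;0 0 0 0 0.6 0 1;0 0 0 0 0 0 1;0 0 0 0 0 0 1;0 0 0 0 0 0 1;0 0 0 0 0 0 1;0 0 0 0 0 0 1;0 0 0 0 0 0 1';  python3 -c "
from g import *
goal(.516,.221,.1288,-5.4)
im=snap('side','s10'); s=im['color'].copy()
cv2.imwrite('pics/c10.png',cv2.resize(s[270:340,290:370],None,fx=9,fy=8.5,interpolation=2))
for n in('gauge_line','seam_top'): print(n,bot.spot_point(n,'side'))"
```

```text
clock: 21.52
eef_pos: [0.5159, 0.2212, 0.1288]
tool_rot: [-0.706, 0.033, -0.034, 0.706]
ft_force: [-0.8, 0.4, 2.1]
grip_width: 0.0172
t 21.52 p [0.5159 0.2212 0.1288] w 0.0172 F [-0.8   0.39  2.15] j [ 0.41  0.42 -0.01  1.14 -0.    2.07]
tool x [ 0.9956 -0.0941  0.001 ] y [ 0.001   0.0001 -1.    ] z [0.0941 0.9956 0.0002]
yaw -5.4 rotvec deg [-0.0136  0.0011  0.0554] | shift if turn first mm [ 0.1388 -0.0466 -0.158 ] | shift now-axes [ 0.1388 -0.0465 -0.1579]
yaw 174.6 rotvec deg [   0.087  -179.9989    0.0213] | shift if turn first mm [-0.1388 -0.0466  0.158 ] | shift now-axes [ 0.1388 -0.0465 -0.1579]
gauge_line [{'point': [325.7, 325.0], 'conf': 0.69}, {'point': [330.9, 315.1], 'conf': 0.56}]
seam_top [{'point': [328.6, 309.0], 'conf': 0.92}]
```

View pics/c10.png

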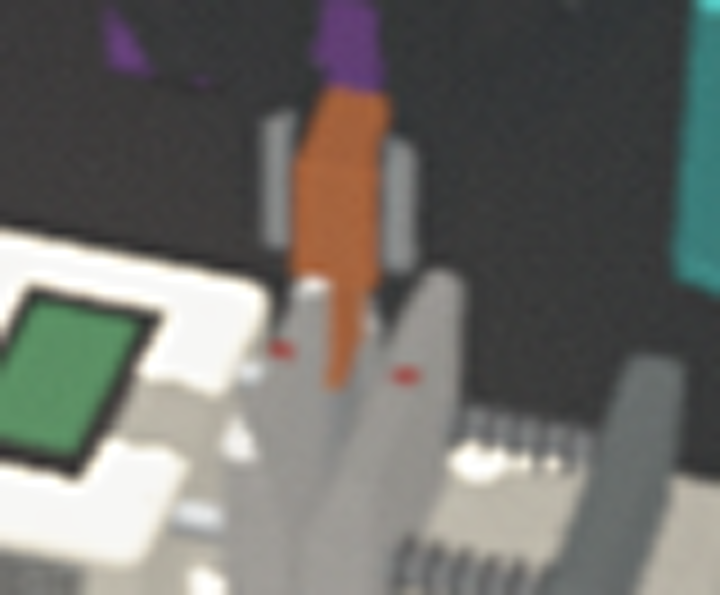

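The orange edge now sits at crop row 389, against 388–391 expected when level, and it is centred between the marks. I'm handing in.

```bash
python3 -c "
from workcell import bot
print(bot.job_done())"
```

```text
the job is handed in; nothing more can be done
None
```

The orange gauge is seated in the heater seam and still held upright in the gripper. I handed the job in at about 21.6 s; no verdict is reported.

**What I did:** I lifted the gauge straight out of the rack and carried it over the plates. I then lowered it at the marks about 1 mm at a time. The push peaked at a measured 9 N as the blade entered, then eased.

**Last checks:**
- **Height:** the paint line is level with the plates' top to about 1 mm, from both the side picture and the tool height.
- **Position:** the blade stands between the red marks to within about 1–2 mm, and its tilt is under 0.1°.
- **Grip and drag:** the fingers read 17.2 mm open on the 18 mm head. The wrist felt about 2 N of upward push, and the picture shows the seam opened around the blade.

**Checks that failed or disagreed:**
- **Early arm move:** I had the tool axes wrong, so the arm folded in towards its base through free space. I brought it back out without contact.
- **Network reading:** its top answer for the paint line in the last picture was (326,325), clearly off. Its second answer, (331,315), fits what I measured by hand.
- **Not measured:** I could not read the sprung plate's travel or the contact forces on the gauge directly.
- **Not checked at the end:** I took no last picture of the blue gauge and bystanders. Nothing in the earlier pictures or forces suggested they were touched.

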